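Latch a surveying pole in its checking cradle and hold it drawn out to its second stop

TASK

On the site-office desk, the yellow telescopic surveying pole lies in its checking cradle. First swing the cradle's hinged latch over the pole until it rests fully down in its catch; then squeeze the handle at the pole's end so that its orange button is pressed in, and pull the handle straight out, past the first stop, all the way to the second stop. A spring draws it back, so finish while still holding: keep the button squeezed and the pole fully extended, with the latch closed and the rest of the pole not dragged along, and leave everything else on the desk where it is.

Things in the scene. Friction and masses are not known exactly. Their poses are not given: they have to be found in the camera images.
- cradle: Fixed aluminium base, 300 x 110 x 14 mm, with the pole lying level on it; new place and yaw each time. Origin on the desk, under the pole at the latch. x runs along the pole towards the handle (the pull direction), y towards the latch's hinge, z up. Pole axis at y = 0, 75 mm high. Grey supports at x = -115 and +75 mm, 62 mm wide, 82 mm high.
- latch_hinge (a point): Fixed point on the latch's hinge axis, in the cradle's frame at (0, 36, 100) mm; the axis is parallel to the cradle's x. The closed latch lies over the pole between two black square flanges of the tube (x = -13.5 and +13.5 mm, 5 mm thick, tops 101 mm high), its end in a steel catch (y = -44 mm, two horns 100 mm high).
- latch_pad (a point): Middle of the outer (closed: top) face of the latch's red pad, 42 x 22 mm, 43 to 85 mm from the hinge on a steel bar 85 mm long, 16 wide, 8 thick. This point is 64 mm from the hinge axis along the bar and 10.5 mm off its middle plane. Closed, the bar lies level from the hinge towards the cradle's -y, the pad's top 110.5 mm above the desk; open, it stands roughly upright over the hinge.
- latch (a joint): Latch angle in rad: 0 = closed, level, resting in its catch (a stop); 1.57 = upright; up to 2.0 leaning away from the pole. Starts at 0.9 to 1.7. The hinge is stiff (0.08 N m): the latch stays where it is left and takes 1 to 2 N at the pad to swing. Closed fingertips can push it over.
- handle: Black pull handle at the pole's end: a block 40 mm long (along the pole), 28 wide, 46 tall, with a lip 6 mm thick, 44 mm wide at its outer end to pull against. Origin at the block's middle, 75 mm above the desk; axes as the cradle's. In the cradle's frame at x = 132 mm retracted, 252 mm at the second stop. Grip it from above across its width (fingers on its +y and -y faces).
- release (a joint): Orange button, 30 mm long, 34 mm tall, in the middle of the handle's +y face, 6.5 mm proud: travel in m, 0 = out, 0.006 = fully in (towards -y). Spring 2.4 to 6 N; gripping the handle across its width presses it. In by more than about 4 mm it unlocks the pole; let go, it springs out and locks the pole at a stop.
- extension (a joint): How far the handle and inner tube are drawn out, in m: 0 = retracted and locked (start); 0.060 = first stop (a lock position only, passed freely while the button stays pressed); 0.120 = second stop, a hard end. A spring pulls back with 3.5 N at 0 to 4.7 N at 0.12.
- pole (a joint): How far the yellow outer tube (diameter 32 mm, from x = -140 to +100 mm in the cradle's frame) has been dragged along the cradle towards the handle, in m: 0 at the start, at most 0.05. With the latch open it slides with only 1.5 N; the closed latch holds it to 3 to 4 mm.
- tape_measure: Bystander: yellow and black tape measure, 70 x 36 x 64 mm, standing on the desk beside the cradle (its -y side). Origin under its centre.
- prism: Bystander: orange round reflector, diameter 60 mm, 26 mm high, lying on the desk beside the cradle (its -y side). Origin under its centre.
- marker: Bystander: blue and black marker, 120 x 15 x 15 mm, lying on the desk beside the cradle (its +y side). Origin under it, 10 mm from its middle.
- mug: Bystander: white mug, diameter 80 mm, 90 mm high, at the left of the desk. Origin under its centre.
- tape_roll: Bystander: roll of tape, diameter 90 mm, 48 mm high, on the left of the desk. Origin under its centre.
- stapler: Bystander: blue and black stapler, 130 x 34 x 55 mm, on the right of the desk. Origin under its centre.
- spirit_level: Bystander: yellow spirit level, 300 x 24 x 55 mm, standing on its edge on the left of the desk. Origin under its centre.

How it is judged:
By the outcome, as a careful person would: the job done as asked, in the order asked, and still so for the second after the job is handed in, while the arm keeps its last pose, push and grip.
It also fails if it takes over 42 s, if anything falls off the work surface, if the arm or the gripper's body presses on something with over 40 N, if the wrist force passes 120 N, or if a joint passes its speed limit or range.

ROBOT

A 6-joint arm with a two-finger parallel gripper is mounted at the origin on the work surface. World frame = base frame: x ahead of the robot, y to its left, z up, the work surface at z = 0. Lengths are in mm, angles in degrees, forces in N, time in s.
With the tool pointing down it reaches from about 275 to 750 mm from the base axis. Payload 10.2 kg.
Tool frame: the origin (TCP) lies between the finger pads; the fingertips stand ctrl.finger_overhang ahead of it and the grasp point (between the pads) lies 11 mm behind it (ctrl.finger_overhang is the distance from the TCP to the fingertips, in mm); z points along the fingers, y is the line along which they close (so a half turn about z gives the same grasp; the last joint's range is limited). The gripper opens to 85 mm and grips with 20 to 120 N. Pads are 22 mm wide; open, the fingers measure 114 mm over their backs; the gripper's body (76 mm by 85 mm) begins 54 mm behind the grasp point. The pads swing forward as they close: fully open they stand 13 mm farther back than shut.
Start: joints at [-81.154, 17.928, 85.812, -0, 76.261, -12.8], TCP at [193.648, -487.987, 239.294] pointing down, gripper open.
Joint ranges: [-168.41, 168.41], [-55.51, 124.54], [10.69, 146.95], [-70.63, 250.63], [1, 178], [-165.06, 165.06]. Speed limits (degrees/s): [136.94, 136.94, 172.46, 180, 180, 180].

INTERFACE

Orientations are given as [roll, pitch, yaw] about the fixed x, y, z axes, in that order (R = Rz(yaw) Ry(pitch) Rx(roll)).
In Python, from plant import ctrl gives the robot as it stands. The module is installed in compiled form; this text tells all that it offers.
- The arm moves only by the shell command python3 -m crank 'ROWS' [FORCE]. ROWS is a JSON object of lists of equal length, an entry for each row: "delta_pos": the shift along the world's x, y, z in units of 25 mm (1.0 is 25 mm), a list of three; "twist": the turn, a rotation vector about the world's x, y, z in units of 6 degrees (1.0 is 6 degrees), a list of three; "jaw": the finger opening in mm, from 0 to 85.4. A call has 1 to 20 rows; each row shifts and turns the commanded pose from where the row before left it; what a row does not reach is not made up. A row lasts 1/12 s, in which the tool goes at most 41.7 mm and 7.16 degrees, less where a joint would pass 70% of its speed; a pose out of reach is approached as far as the arm can. A call is refused whole if a number of a shift passes 1 or a number of a turn 1, either way. A call with a gripper value outside its range is refused whole. The fingers move at their own pace and stop on an object; FORCE is the grip in N (left out, the last holds). Time passes only in rows, so rows that do not move let the fingers close. It gives the time, the measured TCP pose, the force, the opening and the grip force at its end, in the units of the state.
- ctrl.sense(): the state, without advancing time (a new reading comes with each control period).
- ctrl.get_image(name): name is "side" or "top"; returns the picture (480x640x3 uint8, blue, green, red); there is no depth.
- ctrl.camera_info(name): a dict with "vertical_fov" (degrees; the focal length in pixels is half the picture's height over the tangent of half this angle, whatever the lens; pixels are square), "cx", "cy" (the principal point, pixels), "view" (4x4, takes a point from world to camera coordinates). Camera axes: x right, y down, z forward; pixel columns grow to the right and rows downward; lengths in mm; the calibration is good to about 2 mm. A picture is of the moment at which its call begins. camera_info takes no time and is no camera call.
- ctrl.sign_off(): hands the job in; it is judged then, once.
The state is a dict: "t": time; "qpos": joint angles; "dq": joint speeds; "effort": joint torques, N m; "tcp_pos": TCP position; "tcp_rot": TCP orientation; "contact_force": force on the tool from outside, world axes, zero at the start; "torque": the same for the moment, N m; "opening": finger opening in mm; "gripper_force": force on a finger pad.
Only numpy, scipy, OpenCV 4.12 (cv2) and the standard library are available. Lean on these libraries where they do the work, as an engineer would, in place of code of your own. Each camera call takes 0.05 s, during which the arm holds its last target. There are 200 camera calls.

## Working session

There is one attempt and no reset: what is moved stays moved. The work goes in short steps, Python scripts to look and compute and a shell command to move; the robot and the scene stay as the last step left them, time stands still between calls to the robot, and variables do not carry over. Pictures are saved under pics/ and viewed, at most 10 in all, crops included, and the job is handed in when it is done.

```bash
mkdir -p pics; python3 - <<'E'
from plant import ctrl
import cv2,numpy as np
for n in("top","side"):
    cv2.imwrite(f"pics/{n}0.png",ctrl.get_image(n)); c=ctrl.camera_info(n); print(n,c["vertical_fov"],c["cx"],c["cy"],np.round(c["view"],4).tolist())
s=ctrl.sense(); print(s, ctrl.finger_overhang)
E
```

```text
top 42.91627909136984 314.3204636519097 246.2687891282272 [[0.0215, -0.9998, -0.003, -36.6107], [-0.9804, -0.0205, -0.1961, 529.0789], [0.196, 0.0072, -0.9806, 1360.7095], [0.0, 0.0, 0.0, 1.0]]
side 45.87569331409813 304.81534372619393 236.52207201886947 [[0.936, -0.3515, -0.0162, -466.2314], [-0.2545, -0.6444, -0.7211, 190.4018], [0.243, 0.6791, -0.6927, 1343.2094], [0.0, 0.0, 0.0, 1.0]]
{'t': 0.1, 'qpos': array([-8.11545922e+01,  1.79556803e+01,  8.58489284e+01, -3.27307714e-04,
        7.62603455e+01, -1.27988374e+01]), 'dq': array([ 0.09090728, -0.00079134, -0.05132584, -0.03314096, -0.0695329 ,
        0.10773339]), 'effort': array([ 2.60032852e-03, -4.12897110e+01, -2.60144162e+01, -1.63744135e-04,
        2.98546016e-03, -1.60083797e-06]), 'tcp_pos': array([ 193.60469189, -487.76738317,  238.80206173]), 'tcp_rot': array([-1.79936589e+02, -1.40792631e-02,  2.16443153e+01]), 'contact_force': array([-0.03721175,  0.4393548 , -0.39240742]), 'torque': array([ 0.00931123, -0.02518046, -0.01273004]), 'gripper_force': 0.0, 'opening': 85.27779676200782} 8.0
```

View pics/top0.png

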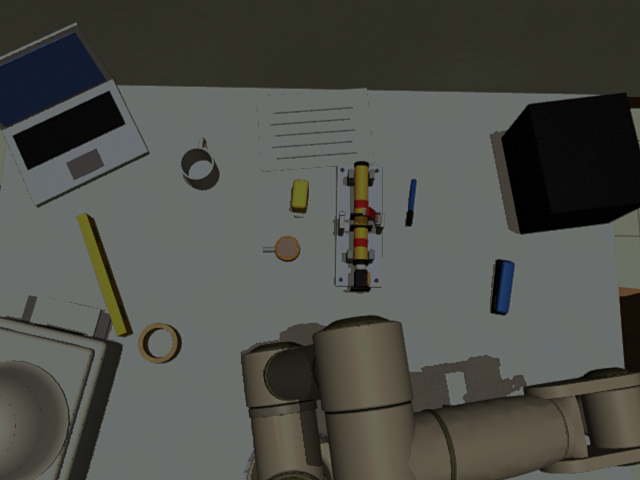

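View pics/side0.png

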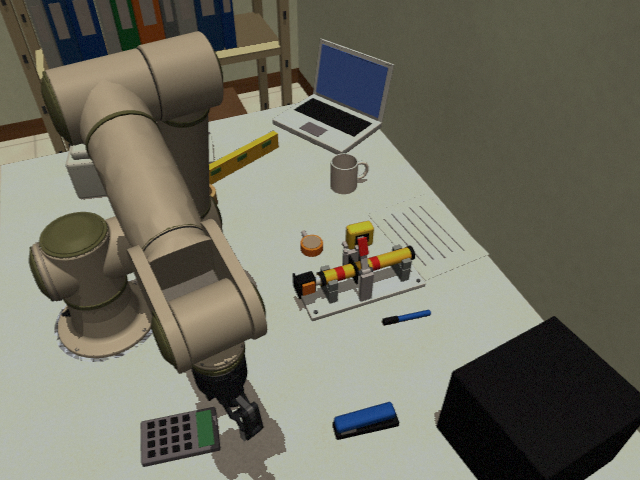

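The top view shows the pole along column ~361, with the handle at its lower end (row ~280, towards the robot) and the red latch pad near (371,213). In the side view the orange button faces the camera at (308,287) and the latch stands upright at (363,245). I'll enlarge both.

```bash
python3 - <<'E'
import cv2,numpy as np
a=cv2.imread("pics/top0.png")[150:300,320:400]; b=cv2.imread("pics/side0.png")[215:325,280:440]
a=cv2.resize(a,None,fx=4,fy=4,interpolation=cv2.INTER_CUBIC); b=cv2.resize(b,None,fx=3,fy=3,interpolation=cv2.INTER_CUBIC)
o=np.zeros((600,800,3),np.uint8); o[:,:320]=a; o[:330,320:]=b
cv2.imwrite("pics/crop0.png",cv2.convertScaleAbs(o,alpha=1.5))
E
```

```text
(no output)
```

View pics/crop0.png

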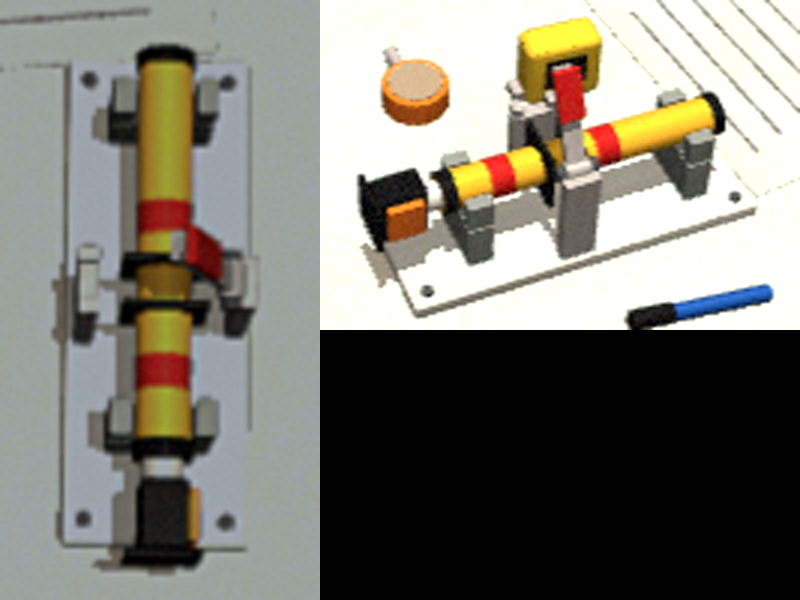

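The crop shows the plate corners at about crop (66,62), (250,64), (63,543), (246,545). The flanges, the leaning red pad and the orange button on the right-hand (−Y) side are all visible.

```bash
cat > h.py <<'E'
import cv2,numpy as np
from plant import ctrl
C={}
for n in("top","side"):
    c=ctrl.camera_info(n); V=np.array(c["view"]); f=240/np.tan(np.radians(c["vertical_fov"]/2)); C[n]=(f,c["cx"],c["cy"],V[:3,:3],-V[:3,:3].T@V[:3,3])
def ray(n,u,v):
    f,cx,cy,R,o=C[n]; d=R.T@np.array([(u-cx)/f,(v-cy)/f,1]); return o,d/np.linalg.norm(d)
def plane(n,u,v,z):
    o,d=ray(n,u,v); return o+d*(z-o[2])/d[2]
def proj(n,p):
    f,cx,cy,R,o=C[n]; q=R@(np.asarray(p,float)-o); return f*q[:2]/q[2]+[cx,cy]
def tri(a,b):
    (o1,d1),(o2,d2)=ray("top",*a),ray("side",*b)
    A=np.stack([d1,-d2],1); s=np.linalg.lstsq(A,o2-o1,rcond=None)[0]; p,q=o1+d1*s[0],o2+d2*s[1]
    return (p+q)/2,np.linalg.norm(p-q)
def mask(img,lo,hi,x0,y0,x1,y1):
    m=np.zeros(img.shape[:2],np.uint8); h=cv2.cvtColor(img,cv2.COLOR_BGR2HSV); k=cv2.inRange(h,lo,hi); m[y0:y1,x0:x1]=k[y0:y1,x0:x1]; return m
E
python3 - <<'E'
from h import *
t=cv2.imread("pics/top0.png"); s=cv2.imread("pics/side0.png")
m=mask(t,(20,120,50),(35,255,255),345,160,380,265)
P=[]
for r in range(172,256):
    x=np.flatnonzero(m[r])
    if len(x)>=10 and not 205<r<230: P.append(plane("top",(x[0]+x[-1])/2,r,75)[:2])
P=np.array(P); vx,vy,x0,y0=cv2.fitLine(P.astype(np.float32),cv2.DIST_HUBER,0,.01,.01).ravel(); 
d=-np.array([vx,vy])*np.sign(vx); print("axis dir",d,"yaw",np.degrees(np.arctan2(d[1],d[0])),x0,y0,len(P))
k=lambda a,b:(320+(a+.5)/4-.5,150+(b+.5)/4-.5)
for nm,a,z in [("TL",(66,62),14),("TR",(250,64),14),("BL",(63,545),14),("BR",(246,547),14),("capfar",(165,46),91),("fl1top",(205,258),101),("fl1L",(123,258),101),("fl2",(122,305),101),("fl2R",(208,305),101),("lip",(160,550),98),("blk",(163,481),98)]:
    p=plane("top",*k(*a),z)[:2]; q=p-[x0,y0]; print(nm,p.round(1),"along",round(q@d,1),"lat",round(q@[-d[1],d[0]],1))
for nm,lo,hi,bt,bs in [("red",(172,120,60),(180,255,255),(362,200,380,222),(355,235,372,258)),("orange",(5,140,60),(18,255,255),(364,265,375,292),(298,278,318,297))]:
    cs=[]
    for im,b in((t,bt),(s,bs)):
        mm=mask(im,lo,hi,*b)|(mask(im,(0,120,60),(4,255,255),*b) if nm=="red" else 0)
        r=cv2.minAreaRect(cv2.findNonZero(mm)); cs.append(r[0]); print(nm,r,cv2.countNonZero(mm))
    print(nm,tri(*cs))
E
```

```text
axis dir [-0.99998444 -0.00557759] yaw -179.68042 626.42346 -131.10078 43
TL [740.6 -74. ] along -114.5 lat -56.5
TR [ 741.6 -186.3] along -114.9 lat 55.8
BL [443.6 -76.5] along 182.5 lat -55.6
BR [ 444.7 -183.9] along 182.0 lat 51.8
capfar [ 725.1 -129. ] along -98.7 lat -1.5
fl1top [ 596.6 -151.7] along 29.9 lat 20.4
fl1L [ 595.7 -105.5] along 30.6 lat -25.8
fl2 [ 568.4 -105.2] along 57.9 lat -26.2
fl2R [ 569.4 -153.5] along 57.1 lat 22.1
lip [ 430.7 -127.7] along 195.7 lat -4.5
blk [ 469.3 -129.1] along 157.1 lat -2.9
red ((368.3302001953125, 209.09437561035156), (22.048189163208008, 8.06167221069336), 60.945396423339844) 109
red ((363.3213195800781, 247.8656005859375), (21.3006591796875, 10.764847755432129), 76.75948333740234) 162
red (array([ 592.86684679, -141.43369961,  146.74412344]), np.float64(6.288800368506107))
orange ((368.0, 272.5), (1.0, 0.0), -90.0) 2
orange ((308.6009521484375, 287.66973876953125), (11.398133277893066, 14.942090034484863), 73.3007583618164) 151
orange (array([ 460.74608999, -146.98138937,   72.18221236]), np.float64(14.179924792429402))
```

```bash
python3 -m crank '{"delta_pos":[[0.5,0.36,0],[0.97,0.73,0],[0.97,0.73,0],[0.97,0.73,0],[0.97,0.73,0],[0.97,0.73,0],[0.97,0.73,0],[0.97,0.73,0],[0.97,0.73,0],[0.97,0.73,0],[0.97,0.73,0],[0.97,0.73,0],[0.97,0.73,0],[0.97,0.73,0],[0.97,0.73,0],[0.97,0.73,0],[0.54,0.4,0],[0,0,0]],"twist":[[0,0,-0.2],[0,0,-0.2],[0,0,-0.2],[0,0,-0.2],[0,0,-0.2],[0,0,-0.2],[0,0,-0.2],[0,0,-0.2],[0,0,-0.2],[0,0,-0.2],[0,0,-0.2],[0,0,-0.2],[0,0,-0.2],[0,0,-0.2],[0,0,-0.2],[0,0,-0.3],[0,0,-0.3],[0,0,0]],"jaw":[0,0,0,0,0,0,0,0,0,0,0,0,0,0,0,0,0,0]}' 40
python3 - <<'E'
from h import *
s=ctrl.get_image("side"); cv2.imwrite("pics/side1.png",s)
print(tri((370.6,212.6),(363,246)))
print(proj("side",(582.6,-165.5,100)),proj("top",(582.6,-165.5,100)))
cv2.imwrite("pics/s1c.png",cv2.convertScaleAbs(cv2.resize(s[130:330,250:450],None,fx=3,fy=3,interpolation=cv2.INTER_CUBIC),alpha=1.4))
E
```

```text
t: 1.6
tcp_pos: [585.1, -192.8, 238.4]
tcp_rot: [-179.9, 0.0, 0.2]
contact_force: [-0.4, -0.0, 0.2]
opening: -0.1
gripper_force: 0.0
(array([ 585.55923952, -146.17812465,  158.31164212]), np.float64(0.5901542032285345))
[363.85362661 269.88986939] [376.94421146 220.39309118]
```

View pics/s1c.png

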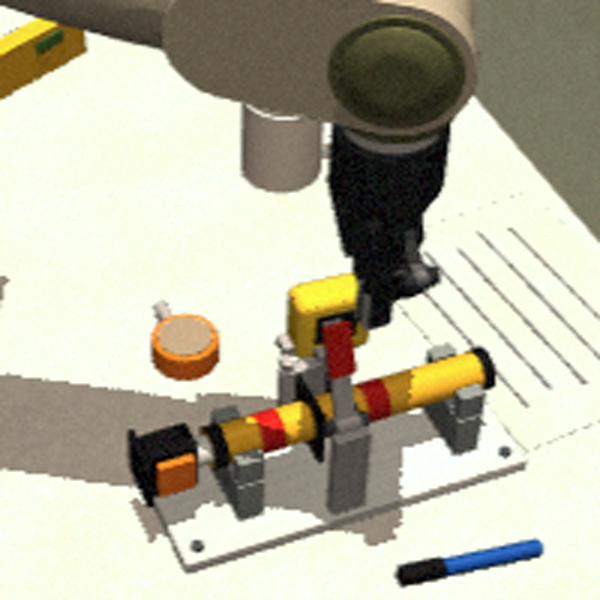

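```bash
python3 -m crank '{"delta_pos":[[0,0,-0.75],[0,0,-0.75],[0,0,-0.75],[0,0,-0.75],[0,0.35,0],[0,0.35,0],[0,0.35,0],[0,0.35,0],[0,0.3,-0.04],[0,0.3,-0.04],[0,0,0]],"twist":[[0,0,0],[0,0,0],[0,0,0],[0,0,0],[0,0,0],[0,0,0],[0,0,0],[0,0,0],[0,0,0],[0,0,0],[0,0,0]],"jaw":[0,0,0,0,0,0,0,0,0,0,0]}'
python3 - <<'E'
from h import *
s=ctrl.get_image("side")
cv2.imwrite("pics/s2c.png",cv2.convertScaleAbs(cv2.resize(s[180:310,290:420],None,fx=4,fy=4,interpolation=cv2.INTER_CUBIC),alpha=1.6))
E
```

```text
t: 2.57
tcp_pos: [583.5, -143.7, 162.6]
tcp_rot: [-180.0, -0.0, 0.1]
contact_force: [-0.4, 0.0, -0.6]
opening: 0.4
gripper_force: 0.0
```

View pics/s2c.png

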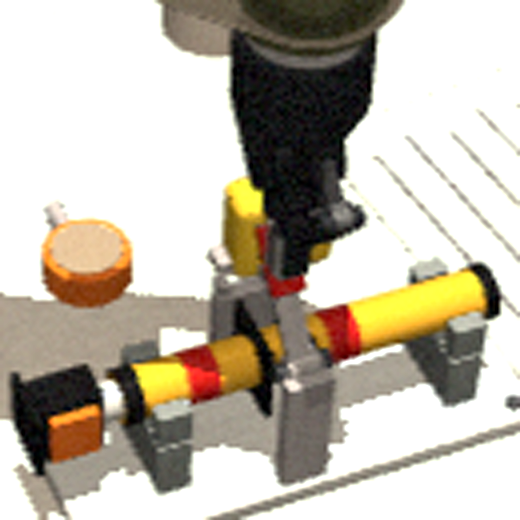

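The fingertips stand on the pad's outer face at crop (285,265), with the red pad visible around and behind them, so the side is right. I'll continue along the arc.

```bash
python3 -m crank '{"delta_pos":[[0,0.28,-0.26],[0,0.28,-0.26],[0,0.18,-0.34],[0,0.18,-0.34],[0,0.1,-0.18],[0,0.1,-0.18],[0,0,0]],"twist":[[0,0,0],[0,0,0],[0,0,0],[0,0,0],[0,0,0],[0,0,0],[0,0,0]],"jaw":[0,0,0,0,0,0,0]}'
```

```text
t: 3.2
tcp_pos: [582.9, -116.7, 121.9]
tcp_rot: [-179.9, 0.1, 0.1]
contact_force: [0.1, -0.7, -0.0]
opening: -0.1
gripper_force: 0.0
```

```bash
python3 -m crank '{"delta_pos":[[0,0.08,-0.1],[0,0.04,-0.06],[0,0,-0.04],[0,0,0]],"twist":[[0,0,0],[0,0,0],[0,0,0],[0,0,0]],"jaw":[0,0,0,0]}'; python3 -m crank '{"delta_pos":[[0,0,-0.04],[0,0,-0.02],[0,0,0]],"twist":[[0,0,0],[0,0,0],[0,0,0]],"jaw":[0,0,0]}'
python3 - <<'E'
from h import *
s=ctrl.get_image("side")
cv2.imwrite("pics/s3c.png",cv2.convertScaleAbs(cv2.resize(s[180:310,290:420],None,fx=4,fy=4,interpolation=cv2.INTER_CUBIC),alpha=1.6))
E
```

```text
t: 3.53
tcp_pos: [583.5, -114.1, 118.6]
tcp_rot: [-180.0, -0.0, 0.0]
contact_force: [0.0, 0.6, 1.4]
opening: 0.0
gripper_force: 0.6
t: 3.78
tcp_pos: [583.6, -114.2, 118.2]
tcp_rot: [180.0, -0.1, 0.0]
contact_force: [-3.7, 2.5, 12.1]
opening: 0.3
gripper_force: 5.7
```

View pics/s3c.png

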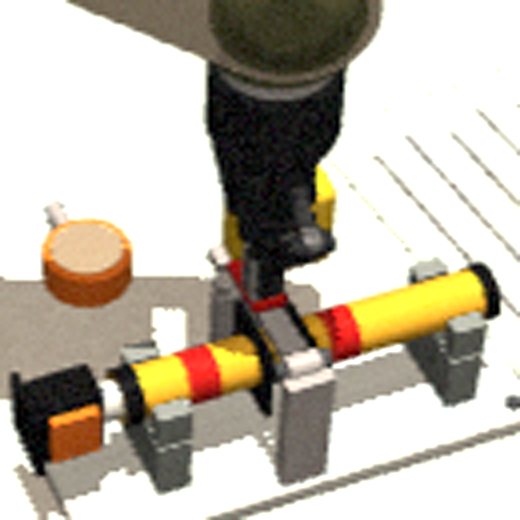

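The latch lies level over the pole. The tips stop at z 110.2 under 12 N, matching the pad's closed height of 110.5. Next I'll lift off, go above the handle and open the jaws.

```bash
python3 -m crank '{"delta_pos":[[0,0,0.4],[0,0,0.9],[0,0,0.95],[0,0,0.95],[-0.6,-0.05,0],[-0.94,-0.11,0],[-0.94,-0.11,0],[-0.94,-0.11,0],[-0.94,-0.11,0],[-0.94,-0.11,0],[0,0,0],[0,0,0]],"twist":[[0,0,0],[0,0,0],[0,0,0],[0,0,0],[0,0,0],[0,0,0],[0,0,0],[0,0,0],[0,0,0],[0,0,0],[0,0,0],[0,0,0]],"jaw":[0,0,0,30,85,85,85,85,85,85,85,85]}'
python3 - <<'E'
from h import *
t=ctrl.get_image("top"); s=ctrl.get_image("side")
o=np.zeros((480,800,3),np.uint8); o[:480,:400]=cv2.resize(t[170:290,310:410],None,fx=4,fy=4); o[:480,400:]=cv2.resize(s[200:320,290:390],None,fx=4,fy=4)
cv2.imwrite("pics/c4.png",cv2.convertScaleAbs(o,alpha=1.6))
E
```

```text
t: 4.83
tcp_pos: [450.7, -129.6, 197.5]
tcp_rot: [180.0, -0.1, -0.0]
contact_force: [0.3, -0.2, 1.0]
opening: 85.1
gripper_force: 0.0
```

View pics/c4.png

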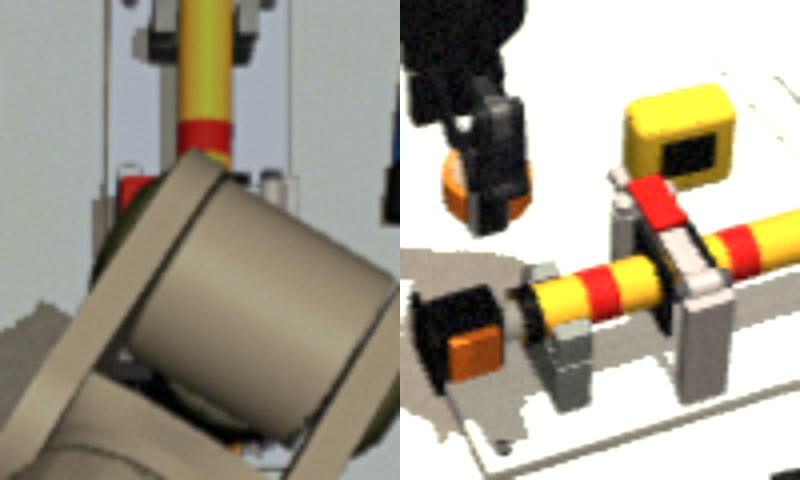

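The latch lies in its catch (pad at side crop (655,200)) and the open gripper is above the handle. Now I'll descend.

```bash
python3 -m crank '{"delta_pos":[[0,0,-0.8],[0,0,-0.8],[0,0,-0.8],[0,0,-0.8],[0,0,-0.8],[0,0,-0.8],[0,0,-0.6],[0,0,0]],"twist":[[0,0,0],[0,0,0],[0,0,0],[0,0,0],[0,0,0],[0,0,0],[0,0,0],[0,0,0]],"jaw":[85,85,85,85,85,85,85,85]}'
python3 - <<'E'
from h import *
s=ctrl.get_image("side")
cv2.imwrite("pics/c5.png",cv2.convertScaleAbs(cv2.resize(s[210:330,270:390],None,fx=5,fy=5,interpolation=cv2.INTER_CUBIC),alpha=1.8))
E
```

```text
t: 5.6
tcp_pos: [450.3, -128.4, 59.1]
tcp_rot: [-179.9, 0.2, 0.1]
contact_force: [-1.1, 0.5, -0.5]
opening: 85.4
gripper_force: 0.0
```

View pics/c5.png

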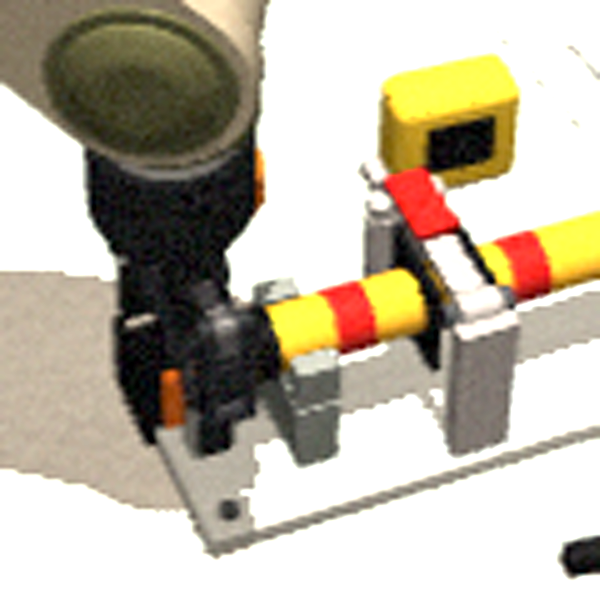

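The fingers straddle the handle, and the near finger is at the button (orange sliver at crop (172,395)). Closing now.

```bash
python3 -m crank '{"delta_pos":[[0,0,0.1],[0,0,0],[0,0,0],[0,0,0],[0,0,0],[0,0,0],[0,0,0],[0,0,0],[0,0,0],[0,0,0]],"twist":[[0,0,0],[0,0,0],[0,0,0],[0,0,0],[0,0,0],[0,0,0],[0,0,0],[0,0,0],[0,0,0],[0,0,0]],"jaw":[60,40,25,10,0,0,0,0,0,0]}' 50
```

```text
t: 6.48
tcp_pos: [451.7, -131.8, 65.7]
tcp_rot: [179.7, -0.2, 0.0]
contact_force: [-4.4, -13.5, 7.5]
opening: 27.8
gripper_force: 53.5
```

```bash
python3 -m crank '{"delta_pos":[[0,-0.1,0.12],[0,0,0],[-0.1,0,0],[-0.3,0,0],[-0.4,0,0],[-0.4,0,0],[-0.4,0,0],[0,0,0]],"twist":[[0,0,0],[0,0,0],[0,0,0],[0,0,0],[0,0,0],[0,0,0],[0,0,0],[0,0,0]],"jaw":[0,0,0,0,0,0,0,0]}' 50
```

```text
t: 7.15
tcp_pos: [409.5, -131.8, 66.4]
tcp_rot: [180.0, 0.1, 0.0]
contact_force: [4.3, -4.2, -26.7]
opening: 27.7
gripper_force: 52.7
```

```bash
python3 -m crank '{"delta_pos":[[0,-0.04,-0.09],[-0.3,0,0],[-0.5,0,0],[-0.5,0,0],[-0.5,0,0],[-0.5,0,0],[-0.4,0,0],[-0.2,0,0],[0,0,0],[0,0,0]],"twist":[[0,0,0],[0,0,0],[0,0,0],[0,0,0],[0,0,0],[0,0,0],[0,0,0],[0,0,0],[0,0,0],[0,0,0]],"jaw":[0,0,0,0,0,0,0,0,0,0]}'
```

```text
t: 7.98
tcp_pos: [338.9, -132.1, 65.8]
tcp_rot: [-180.0, -0.1, -0.0]
contact_force: [5.1, 8.7, 1.9]
opening: 27.8
gripper_force: 56.8
```

```bash
python3 -m crank '{"delta_pos":[[-0.1,0.02,0],[-0.1,0,0],[0,0,0],[0,0,0]],"twist":[[0,0,0],[0,0,0],[0,0,0],[0,0,0]],"jaw":[0,0,0,0]}';python3 -m crank '{"delta_pos":[[-0.06,0,0],[-0.04,0,0],[0,0,0],[0,0,0]],"twist":[[0,0,0],[0,0,0],[0,0,0],[0,0,0]],"jaw":[0,0,0,0]}'
```

```text
t: 8.32
tcp_pos: [334.2, -132.0, 65.8]
tcp_rot: [180.0, -0.2, -0.0]
contact_force: [3.9, 5.1, 0.6]
opening: 27.2
gripper_force: 56.8
t: 8.65
tcp_pos: [331.8, -132.0, 65.8]
tcp_rot: [180.0, -0.1, -0.0]
contact_force: [5.1, 5.9, 1.1]
opening: 27.4
gripper_force: 56.7
```

```bash
for i in 1 2; do python3 -m crank '{"delta_pos":[[-0.06,0,0],[0,0,0],[0,0,0]],"twist":[[0,0,0],[0,0,0],[0,0,0]],"jaw":[0,0,0]}'; done
```

```text
t: 8.9
tcp_pos: [330.3, -132.0, 65.9]
tcp_rot: [180.0, -0.2, -0.0]
contact_force: [4.1, 5.7, 0.3]
opening: 27.8
gripper_force: 56.7
t: 9.15
tcp_pos: [328.8, -132.0, 65.8]
tcp_rot: [180.0, -0.2, 0.0]
contact_force: [5.0, 5.3, 0.9]
opening: 27.5
gripper_force: 56.7
```

```bash
python3 -m crank '{"delta_pos":[[-0.06,0,0],[0,0,0],[0,0,0]],"twist":[[0,0,0],[0,0,0],[0,0,0]],"jaw":[0,0,0]}';  python3 -m crank '{"delta_pos":[[-0.04,0,0],[0,0,0],[0,0,0]],"twist":[[0,0,0],[0,0,0],[0,0,0]],"jaw":[0,0,0]}'
```

```text
t: 9.4
tcp_pos: [328.3, -132.1, 66.0]
tcp_rot: [180.0, -0.3, -0.0]
contact_force: [13.8, 9.4, -3.3]
opening: 27.2
gripper_force: 56.1
t: 9.65
tcp_pos: [328.1, -132.2, 66.1]
tcp_rot: [179.9, -0.4, -0.1]
contact_force: [22.7, 11.4, -7.5]
opening: 27.3
gripper_force: 55.7
```

The force rises sharply after 123.4 mm, which is 120 mm plus the latch's 3–4 mm of play, so this is the hard stop. I'll ease off slightly and check.

```bash
python3 -m crank '{"delta_pos":[[0.03,0,0],[0,0,0],[0,0,0],[0,0,0]],"twist":[[0,0,0],[0,0,0],[0,0,0],[0,0,0]],"jaw":[0,0,0,0]}'
python3 - <<'E'
from h import *
s=ctrl.get_image("side")
cv2.imwrite("pics/c6.png",cv2.convertScaleAbs(cv2.resize(s[200:360,220:440],None,fx=3.5,fy=3.5,interpolation=cv2.INTER_CUBIC),alpha=1.6))
E
```

```text
t: 9.98
tcp_pos: [328.3, -132.1, 66.0]
tcp_rot: [180.0, -0.3, -0.0]
contact_force: [16.3, 9.8, -3.4]
opening: 27.6
gripper_force: 56.0
```

View pics/c6.png

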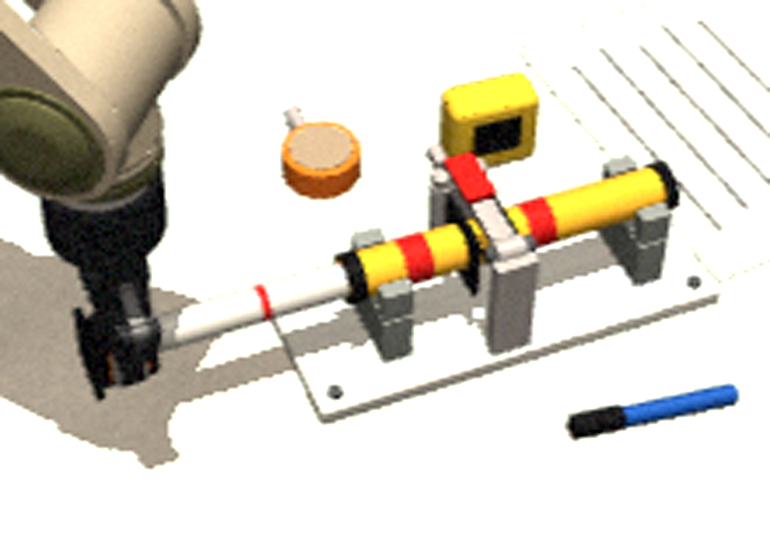

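The handle is held at full extension: the white inner tube is out to crop (165,330), with the first-stop ring exposed at (262,300). The latch is down at (470,180), and the bystanders are where they were.

```bash
python3 -c "from plant import ctrl; print(ctrl.sign_off())"
```

```text
the job is handed in; nothing more can be done
None
```

I closed the latch, pulled the handle with its button squeezed out to the second stop, and handed the job in at about 10 s still holding it there; the bystanders visible in the last side view had not moved, and the verdict was not shown.

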